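Stopper the leaning flask and press its seal home by feel

TASK

Take the larger of the two cork stoppers from the wooden block and set it in the rubber collar in the mouth of the steel flask that leans in its cradle. Push it along the neck, sliding the tight collar down until you feel it stop hard on the ledge hidden inside, hold it there for a moment with a firm push of about 15 N, and let go, leaving the stopper's flange flat on the collar. Do not ram it, keep the fingers off the flask and its collar, do not change the flask's lean, and leave the small stopper, mug and pepper mill alone.

Things in the scene. Friction and masses are not known exactly. Their poses are not given: they have to be found in the camera images.
- stopper: The larger cork stopper, 45 g (varies by a third), round about its own z. Origin at the centre of its foot, z up towards the knob. Tapered cork: 21 mm diameter at the foot, 27 mm at 32 mm up; then a wooden flange disc 38 mm across from 32 to 38 mm; then a plain cylindrical knob 22 mm across from 38 to 66 mm, to be gripped. Starts upright in one of the block's two holes, either one.
- flange (a point): Centre of the underside of the larger stopper's flange, 32 mm above its foot; axes as the stopper's.
- small_stopper: The smaller cork stopper (too small for the flask), same lengths, foot 15 mm across, cork top 19 mm, flange 27 mm, knob 15 mm. Origin at the foot, z up. Stands in the other hole; leave it.
- rack: Fixed wooden block 70 x 150 x 30 mm (x, y, z), origin under its centre. Two blind holes 28 mm across, 20 mm deep, at y = -40 and +40 mm; a stopper's foot stands 10 mm above the table.
- stand: Fixed wooden cradle, origin under the centre of its 170 x 150 x 12 mm base. Two posts 34 x 12 mm and 120 mm high at y = -58 and +58 mm carry the flask's hinge pins 100 mm above the table.
- flask: Stainless flask hung in the cradle on a stiff hinge (slips only above 5 N m) at its origin, which lies on its axis 100 mm above the table. Its z runs up along the neck; it leans 0.3 to 0.6 rad from vertical towards the stand's -x, roughly to the robot. Body 90 mm across, neck 46 mm across; lip 120 mm from the origin along z.
- rim (a point): Centre of the top face of the black rubber collar that slides in the neck, z out along the neck axis. Collar: rim 43 mm across, 4 mm thick; straight bore 29.5 mm across, 39 mm deep. This face starts 10 to 24 mm above the lip. The collar slides under about 7 N, 6 to 12 mm, then stops firmly on an unseen ledge, this face then 4 to 12 mm above the lip: find by touch. It stays where left.
- neck (a point): Centre of the flask's metal lip (not of the collar), z out along the neck axis; axes as the flask's.
- mug: Bystander: white mug, 80 mm across, 90 mm high, origin under its centre.
- mill: Bystander: dark wooden pepper mill, 56 mm across, 152 mm high, origin under its centre.
Not all that is in view belongs to the job. What is shaped like the stopper but pink is not meant. Leave any green look-alike of the stand alone.

How it is judged:
By the outcome, as a careful person would: the job done as asked, in the order asked, and still so for the second after the job is handed in, with the robot touching nothing.
It also fails if it takes over 45 s, if anything falls off the work surface, if the arm or the gripper's body presses on something with over 40 N, if the wrist force passes 120 N, or if a joint passes its speed limit or range.

ROBOT

A 7-joint arm with a two-finger parallel gripper is mounted at the origin on the work surface. World frame = base frame: x ahead of the robot, y to its left, z up, the work surface at z = 0. Lengths are in m, angles in rad, forces in N, time in s.
With the tool pointing down it reaches from about 0.425 to 0.925 m from the base axis. Payload 6.8 kg.
Tool frame: the origin (TCP) lies between the finger pads; the fingertips stand r.tcp_to_tips ahead of it and the grasp point (between the pads) is the TCP (r.tcp_to_tips is the distance from the TCP to the fingertips, in m); z points along the fingers, y is the line along which they close (so a half turn about z gives the same grasp; the last joint's range is limited). The gripper opens to 85 mm and grips with 20 to 120 N. Pads are 22 mm wide; open, the fingers measure 114 mm over their backs; the gripper's body (76 mm by 85 mm) begins 54 mm behind the grasp point. The pads swing forward as they close: fully open they stand 13 mm farther back than shut.
Start: joints at [-1.278, 0.477, 0.022, 1.555, -0.011, 1.109, -0.083], TCP at [0.263, 0.622, 0.25] pointing down, gripper open.
Joint ranges: [-2.96, 2.96], [-0.34, 2.1], [-1.41, 1.46], [0.24, 2.44], [-1.37, 4.51], [0.17, 1.92], [-2.96, 2.96]. Speed limits (rad/s): [2.39, 2.39, 3.14, 3.14, 3.14, 3.14, 3.14].

INTERFACE

Orientations are given as a rotation vector (axis times angle).
In Python, from bench import r gives the robot as it stands.
- The arm moves only by the tool servo_tool, never from a script. Its argument "commands" is a list of rows, each a list of 2 entries, a list of its own where there are three numbers: the shift along the tool's x, y, z normalised to -1 to 1, where 1 is 250 mm, then the turn, a rotation vector about the tool's x, y, z normalised to -1 to 1, where 1 is 90 degrees. In form: [[[dx, dy, dz], [ax, ay, az]], ...]. A call has 1 to 20 rows; each row is the pose to reach, as a shift and turn from the pose commanded when the call began, along the tool's axes at that moment; what a row does not reach only later rows make up. A row lasts 1/10 s, in which the tool goes at most 50 mm and 8.59 degrees, less where a joint would pass 70% of its speed; a pose out of reach is approached as far as the arm can. A call with a number of a shift or a turn outside -1 to 1 is refused whole. A call with a gripper value outside its range is refused whole. "claw" is the closure, from 0 (fully open) to 1 (shut), set as the call begins (left out, the last holds). The fingers move at their own pace and stop on an object; "squeeze" is the grip in N (left out, the last holds). Time passes only in rows, so rows that repeat a pose let the fingers close. It gives the time, the measured TCP pose, the force, the opening and the grip force at its end, in the units of the state.
- r.get_obs(): the state, without advancing time (a new reading comes with each control period).
- r.grab_frame(name): name is "side" or "top"; returns (picture, depth): 384x512x3 uint8, red, green, blue; 384x512 float32, m along the optical axis (not along the pixel's ray), 0 where there is no reading.
- r.camera_model(name): a dict with "fx", "fy", "cx", "cy" (pixels), "extrinsics" (4x4, takes a point from camera to world coordinates). Camera axes: x right, y down, z forward; pixel columns grow to the right and rows downward; lengths in m; the calibration is good to about 2 mm. A picture is of the moment at which its call begins. camera_model takes no time and is no camera call.
- r.hand_in(): hands the job in; it is judged then, once.
Trained networks look in the newest picture that a camera, given by its name, has taken for a name from the list of things; names that differ only in an ending like _2 or _b are one class to them, and where a whole thing is asked for, a point or a joint stands for the part that bears it (a point fixed in the world has none). Each returns a list of dicts, best first, with "confidence" (0 to 1); they miss things now and then, are a little off and sometimes report something else, mostly with a low value. They report only what shows in the picture. A call takes as long as a camera call. They do not tell look-alikes from the thing itself.
- r.boxes_of(camera, target): "uv" ([column, row] in pixels, amid what is visible of it).
- r.mark_of(camera, target): "uv" ([column, row] in pixels: a listed point, or the origin of a listed thing).
The state is a dict: "clock": time; "joints": joint angles; "qvel": joint speeds; "tau": joint torques, N m; "tcp_pos": TCP position; "orientation": TCP orientation; "contact_force": force on the tool from outside, world axes, zero at the start; "moment": the same for the moment, N m; "grip_width": finger opening in m; "gripper_force": force on a finger pad.
Only numpy, scipy, OpenCV 4.12 (cv2) and the standard library are available. Lean on these libraries where they do the work, as an engineer would, in place of code of your own. Each camera call takes 0.05 s, during which the arm holds its last target. There are 200 camera calls.

## Working session

There is one attempt and no reset: what is moved stays moved. The work goes in short steps, Python scripts to look and compute and a tool call to move; the robot and the scene stay as the last step left them, time stands still between calls to the robot, and variables do not carry over. Pictures are saved under pics/ and viewed, at most 10 in all, crops included, and the job is handed in when it is done.

Besides the shell and the picture viewer there is one more tool, called after "Call:" by a JSON object that holds its "method" and its "body". servo_tool: Moves the arm, as the interface text tells. Scaled input: -1 to 1 covers 250 mm each way for a shift and 90 degrees each way for a turn. Its arguments: {"type":"object","properties":{"commands":{"type":"array"},"claw":{"type":"number"},"squeeze":{"type":"number"}},"required":["commands"]}

```bash
mkdir -p pics; cat > h.py <<'E'
import numpy as np, cv2
from bench import r
from scipy.spatial.transform import Rotation as R
def cloud(n,d):
    c=r.camera_model(n); v,u=np.mgrid[:384,:512]
    p=np.stack([(u-c['cx'])/c['fx']*d,(v-c['cy'])/c['fy']*d,d],-1)
    E=np.array(c['extrinsics']); return p@E[:3,:3].T+E[:3,3]
E
python3 - <<'E'
from h import *
ims=[]
for n in ('side','top'):
    p,d=r.grab_frame(n); np.savez(f'{n}0.npz',p=p,d=d); cv2.imwrite(f'pics/{n}0.png',p[:,:,::-1]); W=cloud(n,d)
    print(n,np.round(np.array(r.camera_model(n)['extrinsics']),2).tolist(), r.camera_model(n)['fx'])
    for f in (r.boxes_of,r.mark_of):
        for t in ('stopper','small_stopper','rack','stand','flask','rim','neck','mug','mill'):
            print(f.__name__,t,[(np.round(x['uv']).astype(int).tolist(),round(x['confidence'],2),np.round(W[min(383,int(x['uv'][1])),min(511,int(x['uv'][0]))],3).tolist()) for x in f(n,t)[:4]])
print(r.tcp_to_tips,r.get_obs())
E
```

```text
side [[0.9, -0.23, 0.36, 0.14], [-0.43, -0.47, 0.77, -0.73], [-0.01, -0.85, -0.53, 0.73], [0.0, 0.0, 0.0, 1.0]] 346.78074470162625
call stopper [([265, 286], 0.73, [0.437, -0.194, 0.066]), ([285, 321], 0.63, [0.434, -0.3, 0.053]), ([223, 296], 0.59, [0.334, -0.167, 0.05])]
call small_stopper [([269, 263], 0.52, [0.484, -0.122, 0.059])]
call rack [([258, 289], 0.87, [0.43, -0.163, 0.029])]
call stand [([256, 196], 0.96, [0.592, 0.17, 0.076]), ([236, 156], 0.95, [0.627, 0.422, 0.114])]
call flask [([238, 152], 0.76, [0.633, 0.425, 0.125]), ([255, 180], 0.57, [0.585, 0.171, 0.145])]
call rim [([246, 158], 0.56, [0.565, 0.197, 0.22]), ([240, 124], 0.44, [0.661, 0.463, 0.225])]
call neck [([239, 150], 0.97, [0.635, 0.42, 0.136]), ([255, 179], 0.78, [0.585, 0.171, 0.145])]
call mug [([199, 180], 0.78, [0.457, 0.388, 0.065]), ([268, 265], 0.44, [0.484, -0.123, 0.057])]
call mill [([344, 246], 0.83, [0.688, -0.179, 0.086])]
call stopper [([226, 306], 0.82, [0.336, -0.17, 0.015]), ([284, 333], 0.7, [0.433, -0.3, 0.011]), ([265, 296], 0.58, [0.437, -0.197, 0.029])]
call small_stopper [([268, 2
[... 2399 characters left out ...]
019 {'clock': 1.9, 'joints': array([-1.27812242,  0.47696929,  0.02239976,  1.55537869, -0.01147992,
        1.10930688, -0.08316142]), 'qvel': array([-0.00041495, -0.00067468,  0.00108194,  0.00034018, -0.00057131,
        0.00074986, -0.00019988]), 'tau': array([-1.05953600e-04, -5.96309352e+01,  1.60636559e+00, -2.81541860e+01,
        1.24642916e-02,  1.59180952e-03, -2.73990486e-05]), 'tcp_pos': array([0.2633469 , 0.62153781, 0.25033753]), 'orientation': array([6.25439845e-01, 3.07869432e+00, 1.02939891e-04]), 'contact_force': array([-0.51288392, -0.11011527,  0.30267386]), 'moment': array([-0.00938012,  0.0230063 , -0.03337151]), 'gripper_force': 0.0, 'grip_width': 0.08533478908368825}
```

```bash
python3 - <<'E'
import cv2,numpy as np
a=cv2.imread('pics/side0.png');b=cv2.imread('pics/top0.png')
cv2.imwrite('pics/s1.png',cv2.resize(a[100:370,170:400],None,fx=2.2,fy=2.2,interpolation=cv2.INTER_CUBIC))
cv2.imwrite('pics/t1.png',cv2.resize(b[110:310,80:420],None,fx=2.3,fy=2.3,interpolation=cv2.INTER_CUBIC))
E
```

```text
(no output)
```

View pics/s1.png

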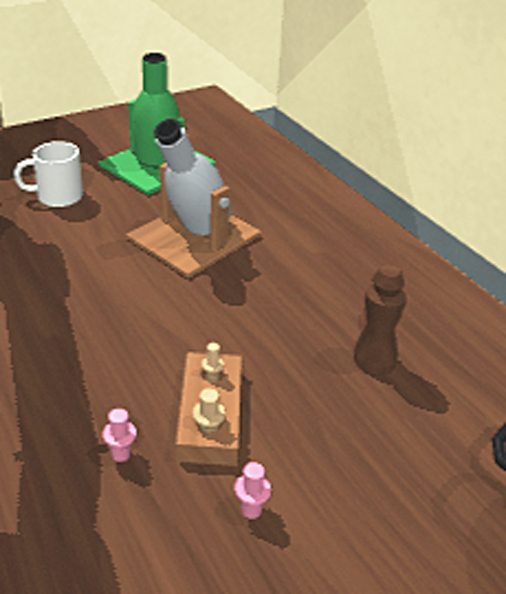

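View pics/t1.png

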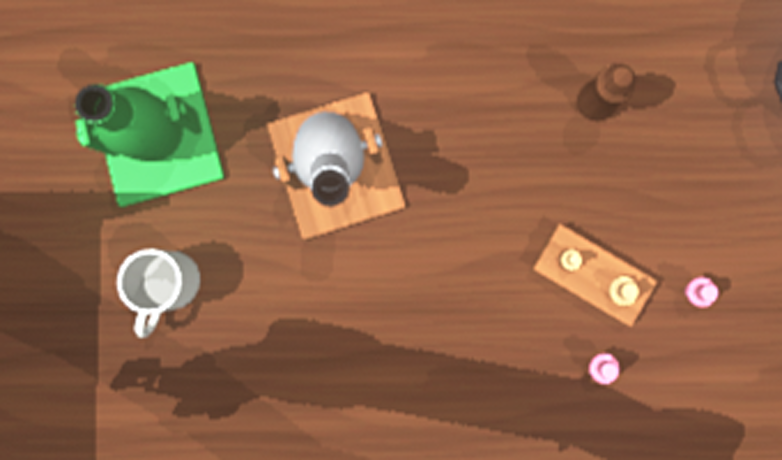

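Side view (original pixels): the large cork stopper is at (265,286) and the small one at (269,263), both in the block. The pink decoys are at (223,296) and (285,321). The steel flask's collar is at (246,158), and the green decoy is at about (240,125). In the top view the large stopper is at (352,236) and the small at (328,222). I choose (265,286)/(352,236), the cork with the wider flange. Next I'll check it in a crop and measure.

```bash
python3 - <<'E'
from h import *
from scipy.optimize import least_squares
C={}
for n in ('side','top'):
    z=np.load(n+'0.npz'); C[n]=(z['p'],z['d'],cloud(n,z['d']))
p=C['side'][0];q=C['top'][0]
A=cv2.resize(p[245:330,230:300],(420,510),interpolation=cv2.INTER_CUBIC);B=cv2.resize(q[165:215,195:260],(380,292),interpolation=cv2.INTER_CUBIC)
D=cv2.resize(p[145:215,225:285],(380,218*2),interpolation=cv2.INTER_CUBIC)
o=np.zeros((510,800,3),np.uint8);o[:,:420]=A;o[:436,420:]=D;cv2.imwrite('pics/crop.png',o[:,:,::-1])
for n in C:
    p,d,W=C[n]; hsv=cv2.cvtColor(p,cv2.COLOR_RGB2HSV)
    m=(d>0)&(np.hypot(W[...,0]-.45,W[...,1]+.18)<.035)&(W[...,2]>.055)
    P=W[m]; k=P[P[:,2]>.052]; t=P[P[:,2]>.070]
    print(n,'knob',len(k),k.mean(0).round(4),k.max(0).round(4),k.min(0).round(4),'top',len(t),t.mean(0).round(4))
    f=lambda x:np.hypot(k[:,0]-x[0],k[:,1]-x[1])-.011
    print(' cylfit',least_squares(f,k.mean(0)[:2],loss='soft_l1',f_scale=.001).x.round(4))
    # rack top
    m=(d>0)&(abs(W[...,2]-.03)<.004)&(np.hypot(W[...,0]-.46,W[...,1]+.15)<.11)
    rr=cv2.minAreaRect((W[m][:,:2]*1000).astype(np.float32)); print(' rack',m.sum(),rr)
    m=(d>0)&(abs(W[...,2]-.012)<.005)&(np.hypot(W[...,0]-.61,W[...,1]-.18)<.125)&((hsv[...,0]<20))
    rr=cv2.minAreaRect((W[m][:,:2]*1000).astype(np.float32)); print(' stand',m.sum(),rr)
    # black collar
    m=(d>0)&(p.max(-1)<70)&(np.hypot(W[...,0]-.57,W[...,1]-.195)<.05)&(W[...,2]>.15)
    P=W[m]; print(' collar',len(P),P.mean(0).round(4),P.max(0).round(3),P.min(0).round(3))
    v,u=np.nonzero(m); print(' px',u.min(),u.max(),v.min(),v.max())
    # metal pts
    m=(d>0)&(np.hypot(W[...,0]-.58,W[...,1]-.19)<.09)&(W[...,2]>.125)&(hsv[...,1]<70)&(p.max(-1)>=80)
    print(' metal',m.sum())
E
```

```text
side knob 92 [ 0.4396 -0.1888  0.0703] [ 0.451  -0.1747  0.0789] [ 0.4307 -0.1977  0.0554] top 53 [ 0.4407 -0.1867  0.0756]
 cylfit [ 0.442  -0.1842]
 rack 836 ((461.88616943359375, -150.89077758789062), (153.11997985839844, 70.22206115722656), 59.006282806396484)
 stand 775 ((614.5845947265625, 198.99624633789062), (172.31643676757812, 153.9477081298828), 17.717992782592773)
 collar 107 [0.5626 0.1846 0.2168] [0.579 0.203 0.231] [0.542 0.162 0.202]
 px 240 251 154 165
 metal 407
top knob 52 [ 0.4426 -0.1844  0.0741] [ 0.4536 -0.1761  0.0803] [ 0.4329 -0.1963  0.0596] top 44 [ 0.4425 -0.1854  0.0763]
 cylfit [ 0.4431 -0.1876]
 rack 874 ((439.08404541015625, -137.65719604492188), (151.15460205078125, 127.42005157470703), 58.30318069458008)
 stand 1348 ((623.1871337890625, 174.82435607910156), (170.383544921875, 198.8606719970703), 17.58957862854004)
 collar 34 [0.5618 0.1885 0.1936] [0.576 0.198 0.223] [0.55  0.178 0.163]
 px 218 226 188 196
 metal 612
```

View pics/crop.png

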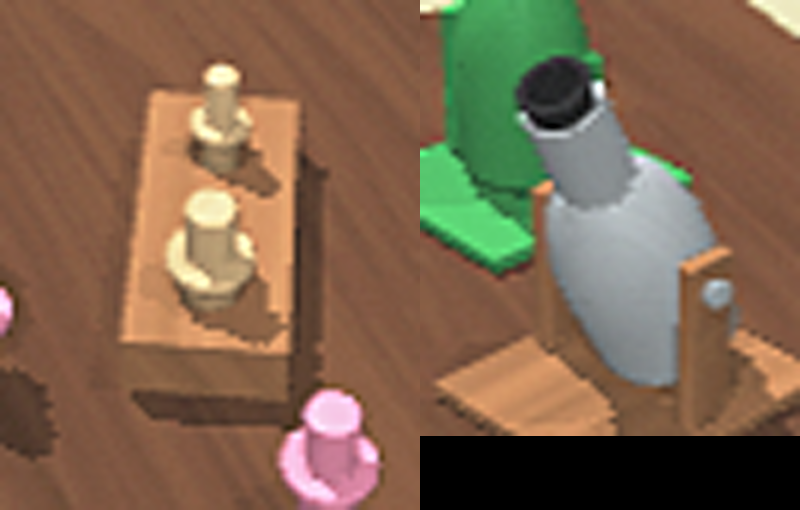

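The crop confirms it: the larger stopper is in the nearer hole, at about (0.442,-0.1855). That agrees with the rack geometry. Next I'll fit the flask axis and collar face.

```bash
cat > fit.py <<'E'
from h import *
from scipy.optimize import least_squares
def ax(yaw,l): return np.array([-np.cos(yaw)*np.sin(l),-np.sin(yaw)*np.sin(l),np.cos(l)])
if __name__=='__main__':
  tot=[]
  for n in ('side','top'):
    z=np.load(n+'0.npz');p,d=z['p'],z['d'];W=cloud(n,d);c=r.camera_model(n);print(n,c['cx'],c['cy'])
    hsv=cv2.cvtColor(p,cv2.COLOR_RGB2HSV)
    m=(d>0)&(np.hypot(W[...,0]-.58,W[...,1]-.19)<.09)&(W[...,2]>.12)&(hsv[...,1]<70)&(p.max(-1)>=80)
    m=cv2.erode(m.astype(np.uint8),np.ones((2,2)))>0
    tot.append((n,W[m]))
  sets=tot+[('both',np.vstack([t[1] for t in tot]))]
  for n,P in sets:
   for free in (0,1):
    def res(x):
        a=ax(x[3] if free else np.radians(17.6),x[2]); o=np.array([x[0],x[1],.1]); s=(P-o)@a
        rad=np.linalg.norm(P-o-s[:,None]*a,axis=1); w=(s>.085)&(s<.122)
        body=(abs(s)<.03)
        return np.where(w,rad-.023,np.where(body,(rad-.045),0))
    b=None
    for l0 in (.3,.45,.6):
        s=least_squares(res,[.605,.185,l0,np.radians(17.6)],loss='soft_l1',f_scale=.0015,diff_step=1e-3)
        if b is None or s.cost<b.cost:b=s
    a=ax(b.x[3] if free else np.radians(17.6),b.x[2]);o=np.r_[b.x[:2],.1];sc=(P-o)@a
    rad=np.linalg.norm(P-o-sc[:,None]*a,axis=1)
    print(n,free,b.x.round(4),'yaw',np.degrees(b.x[3]).round(1),'rms',np.median(abs(b.fun[b.fun!=0])).round(4),(b.fun!=0).sum(),'lip',(o+.12*a).round(4))
  for lo in np.arange(-.03,.15,.01):
    w=(sc>lo)&(sc<lo+.01); print(lo.round(2),w.sum(),np.median(rad[w]).round(4) if w.any() else '',end=' | ')
  # collar points relative to axis
  for n in ('side','top'):
    z=np.load(n+'0.npz');p,d=z['p'],z['d'];W=cloud(n,d)
    m=(d>0)&(p.max(-1)<75)&(np.linalg.norm(W-(o+.13*a),axis=-1)<.05)
    Q=W[m];s=(Q-o)@a;v=Q-o-s[:,None]*a
    i=np.argsort(-s);print('\n',n,[(round(float(s[k])*1e3),round(float(np.linalg.norm(v[k]))*1e3)) for k in i])
E
python3 fit.py
```

```text
side 251.20157801905893 188.50258089453712
top 262.2453701952835 195.99528653621581
side 0 [0.7917 0.9968 0.3936 0.3072] yaw 17.6 rms nan 0 lip [0.7479 0.9829 0.2108]
side 1 [0.8654 0.3326 0.968  1.1723] yaw 67.2 rms nan 0 lip [0.8271 0.2415 0.168 ]
top 0 [0.6112 0.1975 0.4042 0.3072] yaw 17.6 rms 0.0013 195 lip [0.5662 0.1832 0.2103]
top 1 [0.6102 0.1968 0.3931 0.3135] yaw 18.0 rms 0.0012 195 lip [0.5665 0.1826 0.2108]
both 0 [0.6106 0.1991 0.3954 0.3072] yaw 17.6 rms 0.0015 329 lip [0.5665 0.1851 0.2107]
both 1 [0.6115 0.2004 0.4059 0.3405] yaw 19.5 rms 0.0015 326 lip [0.5669 0.1846 0.2102]
-0.03 0  | -0.02 0  | -0.01 0  | 0.0 0  | 0.01 42 0.0456 | 0.02 84 0.0423 | 0.03 132 0.0381 | 0.04 202 0.0327 | 0.05 145 0.0266 | 0.06 47 0.0227 | 0.07 37 0.0229 | 0.08 49 0.0229 | 0.09 48 0.0227 | 0.1 48 0.023 | 0.11 67 0.0219 | 0.12 13 0.021 | 0.13 24 0.0204 | 0.14 0  | 
 side [(136, 16), (136, 15), (136, 17), (136, 19), (136, 17), (135, 15), (135, 17), (135, 15), (135, 18), (135, 23), (135, 13), (135, 19), (135, 18), (135, 14), (135, 18), (135, 20), (134, 21), (134, 14), (134, 15), (134, 20),
[... 346 characters left out ...]
, 20), (130, 17), (130, 15), (130, 14), (129, 16), (129, 17), (129, 15), (129, 16), (128, 14), (128, 16), (127, 17), (127, 18), (127, 16), (126, 14), (126, 18), (126, 18), (126, 19), (126, 19), (126, 18), (126, 15), (125, 15), (125, 14), (125, 16), (124, 19), (124, 18), (124, 14), (123, 17), (123, 16), (123, 17), (123, 16), (122, 17), (121, 18), (121, 17), (121, 17), (120, 18), (120, 17), (119, 17), (119, 16), (119, 15), (118, 17), (118, 16), (118, 16), (118, 17), (118, 16), (118, 16), (118, 13), (117, 15), (117, 13), (116, 15), (114, 17), (114, 15), (114, 13), (113, 15), (112, 14), (110, 15), (110, 14)]

  return _methods._mean(a, axis=axis, dtype=dtype,
  ret = ret.dtype.type(ret / rcount)
```

```bash
cat >> h.py <<'E'
def down(deg):
    c,s=np.cos(np.radians(deg)),np.sin(np.radians(deg)); return np.array([[-s,c,0],[c,s,0],[0,0,-1.]]).T
def frm(pos,Rt,start=None):
    """normalised shift/turn from start (default: measured) pose"""
    if start is None:
        o=r.get_obs(); start=(o['tcp_pos'],R.from_rotvec(o['orientation']).as_matrix())
    p0,R0=start
    return (R0.T@(np.array(pos)-p0)/.25).round(4).tolist(), (R.from_matrix(R0.T@Rt).as_rotvec()/(np.pi/2)).round(4).tolist()
E
python3 - <<'E'
from h import *
A=((.48,.25,.33),down(20));print(frm(*A))
print(frm((.442,-.1855,.16),down(-31),(np.array(A[0]),A[1])))
E
```

```text
([-1.3778, -1.0302, -0.3187], [0.0, -0.0, 0.5226])
([-1.585, -0.7386, 0.68], [0.0, 0.0, 0.5667])
```

Call:
{"method": "servo_tool", "body": {"commands": [[[-0.7, -0.5, -0.32], [0, 0, 0.26]], [[-0.7, -0.5, -0.32], [0, 0, 0.26]], [[-0.7, -0.5, -0.32], [0, 0, 0.26]], [[-0.7, -0.5, -0.32], [0, 0, 0.26]], [[-0.7, -0.5, -0.32], [0, 0, 0.26]], [[-0.7, -0.5, -0.32], [0, 0, 0.26]], [[-0.7, -0.5, -0.32], [0, 0, 0.26]]], "claw": 0.4}}

```text
clock: 2.6
tcp_pos: [0.376, 0.438, 0.3308]
orientation: [-1.238, -2.887, -0.002]
contact_force: [0.5, 0.2, -0.4]
grip_width: 0.0514
gripper_force: 0.0
```

```bash
python3 - <<'E'
from h import *
print(r.get_obs()['joints'].round(2),frm((.48,.2,.33),down(12)))
E
```

```text
[-1.11  0.25  0.17  1.71 -0.05  1.19 -0.17] ([-0.9765, -0.3544, 0.0021], [0.0005, -0.0006, 0.3507])
```

Call:
{"method": "servo_tool", "body": {"commands": [[[-0.98, -0.35, 0], [0, 0, 0.35]], [[-0.98, -0.35, 0], [0, 0, 0.35]], [[-0.98, -0.35, 0], [0, 0, 0.35]], [[-0.98, -0.35, 0], [0, 0, 0.35]], [[-0.98, -0.35, 0], [0, 0, 0.35]], [[-0.98, -0.35, 0], [0, 0, 0.35]], [[-0.98, -0.35, 0], [0, 0, 0.35]]]}}

```text
clock: 3.3
tcp_pos: [0.4817, 0.1999, 0.3299]
orientation: [-1.977, -2.442, 0.001]
contact_force: [-0.1, 0.3, 0.7]
grip_width: 0.0509
gripper_force: 0.0
```

```bash
python3 - <<'E'
from h import *
print(r.get_obs()['joints'].round(2),frm((.46,-.03,.25),down(-12)))
E
```

```text
[-0.86  0.15  0.4   1.84 -0.06  1.17 -0.24] ([-0.8811, -0.2763, 0.32], [-0.0003, 0.0002, 0.2669])
```

Call:
{"method": "servo_tool", "body": {"commands": [[[-0.88, -0.28, 0.32], [0, 0, 0.27]], [[-0.88, -0.28, 0.32], [0, 0, 0.27]], [[-0.88, -0.28, 0.32], [0, 0, 0.27]], [[-0.88, -0.28, 0.32], [0, 0, 0.27]], [[-0.88, -0.28, 0.32], [0, 0, 0.27]], [[-0.88, -0.28, 0.32], [0, 0, 0.27]], [[-0.88, -0.28, 0.32], [0, 0, 0.27]]]}}

```text
clock: 4.0
tcp_pos: [0.4594, -0.0273, 0.2499]
orientation: [-2.442, -1.975, 0.001]
contact_force: [0.2, 0.3, -0.2]
grip_width: 0.0512
gripper_force: 0.0
```

```bash
python3 - <<'E'
from h import *
print(r.get_obs()['joints'].round(2),frm((.442,-.1855,.13),down(-31)))
E
```

```text
[-0.62  0.12  0.59  2.08 -0.08  0.97 -0.19] ([-0.6333, 0.0647, 0.4794], [-0.0006, 0.0001, 0.2105])
```

Call:
{"method": "servo_tool", "body": {"commands": [[[-0.633, 0.065, 0.24], [0, 0, 0.21]], [[-0.633, 0.065, 0.24], [0, 0, 0.21]], [[-0.633, 0.065, 0.24], [0, 0, 0.21]], [[-0.633, 0.065, 0.35], [0, 0, 0.21]], [[-0.633, 0.065, 0.48], [0, 0, 0.21]], [[-0.633, 0.065, 0.48], [0, 0, 0.21]], [[-0.633, 0.065, 0.48], [0, 0, 0.21]]]}}

```text
clock: 4.7
tcp_pos: [0.443, -0.1854, 0.1304]
orientation: [-2.731, -1.55, 0.001]
contact_force: [0.1, -0.2, -0.1]
grip_width: 0.0516
gripper_force: 0.0
```

```bash
python3 - <<'E'
from h import *
print(r.get_obs()['joints'].round(2),frm((.442,-.1855,.072),down(-31)))
p,d=r.grab_frame('side');W=cloud('side',d)
cv2.imwrite('pics/pre.png',cv2.resize(p[215:335,200:320],(600,600),interpolation=cv2.INTER_CUBIC)[:,:,::-1])
E
```

```text
[-0.26  0.38  0.65  2.15 -0.35  0.71  0.08] ([-0.0025, -0.003, 0.2337], [-0.0008, -0.0, 0.0017])
```

View pics/pre.png

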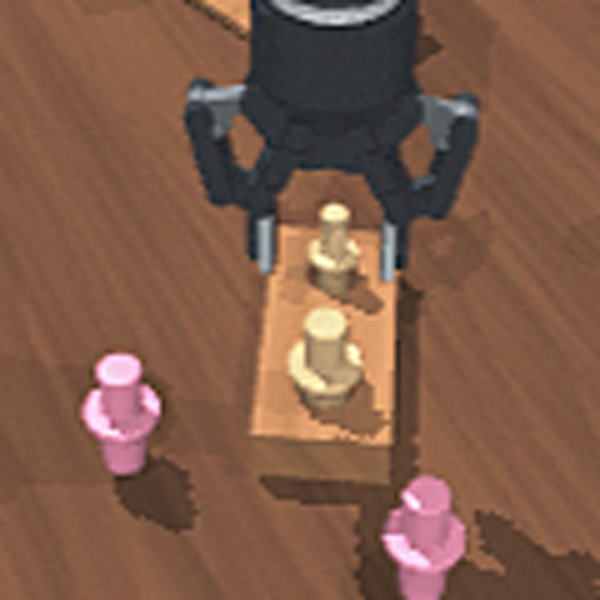

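The fingers at crop columns 265 and 390 straddle the large stopper's knob, column 326. They are clear of the small stopper and the pink ones. Descending.

Call:
{"method": "servo_tool", "body": {"commands": [[[0, 0, 0.1], [0, 0, 0]], [[0, 0, 0.18], [0, 0, 0]], [[0, 0, 0.232], [0, 0, 0]], [[0, 0, 0.232], [0, 0, 0]], [[0, 0, 0.232], [0, 0, 0]]]}}

```text
clock: 5.25
tcp_pos: [0.4427, -0.1873, 0.0732]
orientation: [2.734, 1.546, 0.002]
contact_force: [-0.4, -0.3, 0.7]
grip_width: 0.0513
gripper_force: 0.0
```

Call:
{"method": "servo_tool", "body": {"commands": [[[0, 0, 0], [0, 0, 0]], [[0, 0, 0], [0, 0, 0]], [[0, 0, 0], [0, 0, 0]], [[0, 0, 0], [0, 0, 0]], [[0, 0, 0], [0, 0, 0]], [[0, 0, 0], [0, 0, 0]]], "claw": 1, "squeeze": 40}}

```text
clock: 5.85
tcp_pos: [0.4424, -0.1876, 0.0732]
orientation: [2.735, 1.545, 0.002]
contact_force: [-2.1, 0.1, 6.1]
grip_width: 0.0206
gripper_force: 38.8
```

Call:
{"method": "servo_tool", "body": {"commands": [[[0, 0, -0.05], [0, 0, 0]], [[0, 0, -0.15], [0, 0, 0]], [[0, 0, -0.3], [0, 0, 0]], [[0, 0, -0.5], [0, 0, 0]], [[0, 0, -0.7], [0, 0, 0]], [[0, 0, -0.8], [0, 0, 0]], [[0, 0, -0.8], [0, 0, 0]], [[0, 0, -0.8], [0, 0, 0]]], "squeeze": 60}}

```text
clock: 6.65
tcp_pos: [0.4416, -0.1874, 0.2728]
orientation: [-2.735, -1.545, -0.002]
contact_force: [0.0, 0.1, -1.5]
grip_width: 0.0199
gripper_force: 58.7
```

```bash
cat > seg.py <<'E'
from h import *
from fit import ax
a=ax(np.radians(18),.40); O=np.array([.6110,.1990,.1])
def tilt():   # tool z=-a, tool y in lean plane
    z=-a; y=np.array([np.cos(np.radians(18)),np.sin(np.radians(18)),0]); y=y-(y@z)*z; y/=np.linalg.norm(y)
    return np.stack([np.cross(y,z),y,z],1)
E
python3 - <<'E'
from seg import *
o=r.get_obs();print(o['tcp_pos'].round(4),o['contact_force'].round(2),o['grip_width'],o['joints'].round(2))
p,d=r.grab_frame('side');cv2.imwrite('pics/lift.png',cv2.resize(p[170:330,180:340],(560,560),interpolation=cv2.INTER_CUBIC)[:,:,::-1])
W=cloud('side',d); hsv=cv2.cvtColor(p,cv2.COLOR_RGB2HSV)
P=o['tcp_pos']; rot=R.from_rotvec(o['orientation']).as_matrix()
L=(W-P)@rot; m=(d>0)&(abs(L[...,0])<.03)&(abs(L[...,1])<.03)&(L[...,2]>-.02)&(L[...,2]<.1)
Q=L[m];c=p[m];k=(c[:,0]>130)&(c[:,0].astype(int)-c[:,2]>30);Q=Q[k];print(k.sum(),Q.min(0).round(4),Q.max(0).round(4))
for lo in np.arange(-.02,.08,.004):
    w=(Q[:,2]>lo)&(Q[:,2]<lo+.004)
    if w.any():print(round(lo,3),w.sum(),Q[w].min(0).round(3)[:2],Q[w].max(0).round(3)[:2])
print(O+.134*a)
E
```

```text
[ 0.4416 -0.1874  0.2728] [ 0.02  0.08 -1.53] 0.019909189295051512 [-0.43  0.14  0.79  2.02 -0.12  1.02 -0.13]
260 [-0.0172 -0.0198 -0.0045] [0.0103 0.0164 0.064 ]
-0.008 4 [-0.008 -0.004] [0.    0.005]
-0.004 46 [-0.009 -0.011] [0.01  0.007]
0.0 10 [-0.01  -0.008] [-0.005  0.007]
0.004 11 [-0.008 -0.008] [-0.003  0.007]
0.008 15 [-0.01 -0.01] [-0.002  0.008]
0.012 10 [-0.009 -0.01 ] [-0.003  0.008]
0.016 15 [-0.01 -0.01] [-0.002  0.008]
0.02 16 [-0.015 -0.012] [-0.002  0.01 ]
0.024 61 [-0.017 -0.02 ] [0.007 0.016]
0.028 8 [-0.016 -0.017] [-0.008  0.008]
0.036 5 [-0.01  -0.012] [-0.005  0.004]
0.04 11 [-0.01 -0.01] [-0.007  0.006]
0.044 9 [-0.01  -0.007] [-0.005  0.008]
0.048 11 [-0.01 -0.01] [-0.003  0.008]
0.052 11 [-0.01  -0.012] [-0.001  0.006]
0.056 10 [-0.009 -0.013] [0.002 0.006]
0.06 7 [-0.008 -0.01 ] [-0.005  0.004]
[0.56137191 0.18287486 0.22342217]
```

View pics/lift.png

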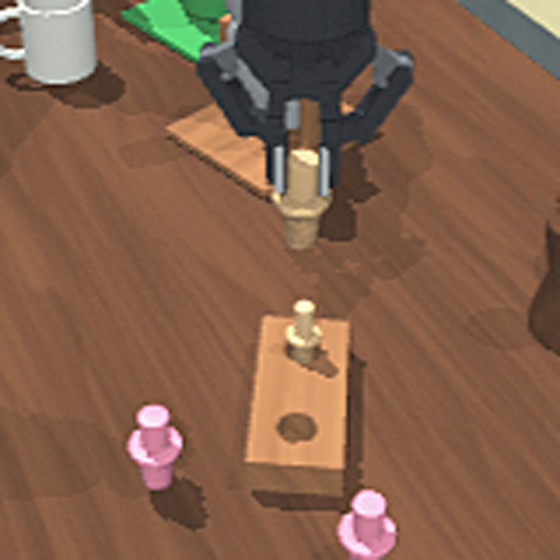

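The stopper hangs straight in the fingers at about crop (303,200). The hole is empty and the small stopper undisturbed. Next: a hover pose over the neck.

```bash
python3 - <<'E'
from seg import *
O=np.array([.6115,.198,.1])
B=((.47,0.0,.36),down(0)); print(frm(*B)); T=O+.237*a; print(T); print(frm(T,tilt(),(np.array(B[0]),B[1])))
E
```

```text
([0.701, -0.2876, -0.3522], [-0.0007, -0.0003, -0.3451])
[0.52372495 0.16948016 0.31829146]
([0.6779, 0.2149, 0.1668], [-0.2525, 0.04, -0.1973])
```

Call:
{"method": "servo_tool", "body": {"commands": [[[0, 0, -0.2], [0, 0, -0.09]], [[0.2, -0.1, -0.35], [0, 0, -0.18]], [[0.4, -0.18, -0.35], [0, 0, -0.26]], [[0.6, -0.26, -0.35], [0, 0, -0.345]], [[0.7, -0.29, -0.35], [0, 0, -0.345]], [[0.7, -0.29, -0.35], [0, 0, -0.345]], [[0.7, -0.29, -0.35], [0, 0, -0.345]]]}}

```text
clock: 7.4
tcp_pos: [0.4693, 0.0006, 0.3582]
orientation: [-2.218, -2.223, 0.006]
contact_force: [0.0, -1.1, -0.3]
grip_width: 0.0203
gripper_force: 58.8
```

```bash
python3 - <<'E'
from seg import *
O=np.array([.6115,.198,.1])
T=O+.237*a; print(frm(T,tilt()),r.get_obs()['joints'].round(2))
E
```

```text
([0.6756, 0.2195, 0.1574], [-0.2549, 0.0406, -0.1959]) [-0.68  0.02  0.57  1.91 -0.01  1.22 -0.11]
```

Call:
{"method": "servo_tool", "body": {"commands": [[[0.1, 0, 0], [-0.05, 0.01, -0.05]], [[0.25, 0.1, 0], [-0.12, 0.02, -0.1]], [[0.4, 0.15, 0.05], [-0.19, 0.03, -0.15]], [[0.55, 0.2, 0.1], [-0.255, 0.041, -0.196]], [[0.676, 0.22, 0.157], [-0.255, 0.041, -0.196]], [[0.676, 0.22, 0.157], [-0.255, 0.041, -0.196]], [[0.676, 0.22, 0.157], [-0.255, 0.041, -0.196]], [[0.676, 0.22, 0.157], [-0.255, 0.041, -0.196]]]}}

```text
clock: 8.2
tcp_pos: [0.5255, 0.1664, 0.3203]
orientation: [1.691, 2.314, 0.474]
contact_force: [1.0, -0.3, -1.2]
grip_width: 0.0197
gripper_force: 59.0
```

```bash
python3 - <<'E'
from seg import *
O=np.array([.6115,.198,.1])
T=O+.237*a; o=r.get_obs(); print(frm(T,tilt()),o['joints'].round(2),o['contact_force'].round(2),o['moment'].round(3))
for n in('side','top'):
    p,d=r.grab_frame(n);np.savez(n+'1.npz',p=p,d=d)
    if n=='side':A=cv2.resize(p[110:210,200:300],(400,400),interpolation=cv2.INTER_CUBIC)
    else:B=cv2.resize(p[140:240,180:280],(400,400),interpolation=cv2.INTER_CUBIC)
cv2.imwrite('pics/hover.png',np.hstack([A,B])[:,:,::-1])
np.savez('obs1.npz',p=o['tcp_pos'],o=o['orientation'])
E
```

```text
([0.0137, -0.0059, 0.0064], [0.0021, 0.0009, -0.0034]) [-0.84 -0.    0.39  2.07  0.09  0.68 -0.19] [ 0.98 -0.28 -1.23] [-0.172  0.477 -0.015]
```

View pics/hover.png

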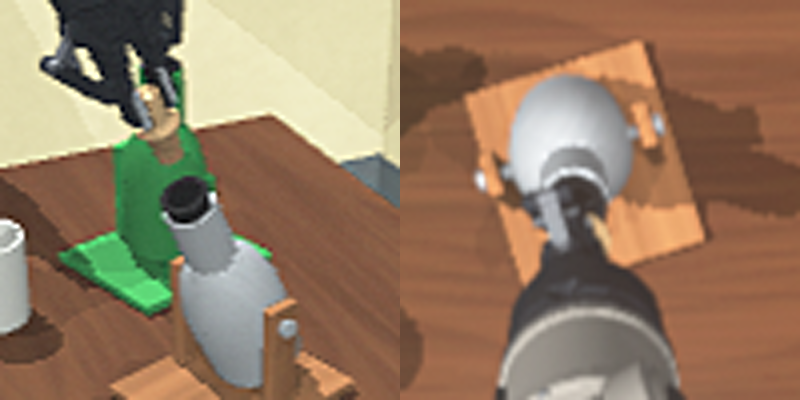

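The stopper hovers above the collar and is nearly coaxial (side crop: cork about (165,140), collar (187,198)). Now I'll measure the stopper axis against the neck axis in the same side picture.

```bash
cat > rel.py <<'E'
from seg import *
from scipy.optimize import least_squares
z=np.load('obs1.npz');P0=z['p'];R0=R.from_rotvec(z['o']).as_matrix()
def loc(n,k):
    f=np.load(f'{n}{k}.npz');W=cloud(n,f['d']);return f['p'],f['d'],(W-P0)@R0
def prof(h): # stopper radius at h above foot
    return np.where(h<.032,.0105+.003*h/.032,np.where(h<.038,.019,.011))
for n,k in (('side',1),('side',0),('top',0)):
    p,d,L=loc(n,k);hsv=cv2.cvtColor(p,cv2.COLOR_RGB2HSV).astype(int);rad=np.hypot(L[...,0],L[...,1])
    if k==1:
        m=(d>0)&(rad<.025)&(L[...,2]>-.01)&(L[...,2]<.07)&(hsv[...,1]>60)&(hsv[...,0]<25)&(p[...,0]>90)
        Q=L[m]
        for lo,hi,rr in ((.002,.022,.011),(.034,.060,None)):
            q=Q[(Q[:,2]>lo)&(Q[:,2]<hi)]
            f=lambda x:np.hypot(q[:,0]-x[0],q[:,1]-x[1])-(rr if rr else prof(.063-q[:,2]))
            s=least_squares(f,[0,0],loss='soft_l1',f_scale=.001);print(n,'stopper',lo,len(q),s.x.round(4),np.std(s.fun).round(4))
    m=(d>0)&(rad<.035)&(L[...,2]>.121)&(L[...,2]<.170)&(hsv[...,1]<70)&(p.max(-1)>=80)
    q=L[m]
    f=lambda x:np.linalg.norm(np.cross(q-np.r_[x[0],x[1],.117],np.r_[x[2],x[3],1]/np.linalg.norm(np.r_[x[2],x[3],1])),axis=1)-.023
    s=least_squares(f,[0,0,0,0],loss='soft_l1',f_scale=.001);print(n,k,'neck at lip',len(q),s.x.round(4),np.std(s.fun).round(4))
    m=(d>0)&(rad<.03)&(L[...,2]>.09)&(L[...,2]<.115)&(p.max(-1)<75)
    q=L[m];top=np.sort(q[:,2])[:30];print(' collar face z',top.round(4)[[0,5,10,20]])
    q=q[q[:,2]<np.median(top)+.003]; print(' collar face mid',((q.max(0)+q.min(0))/2).round(4),np.ptp(q,0).round(4))
E
python3 rel.py
```

```text
side stopper 0.002 27 [ 0.0029 -0.0019] 0.0024
side stopper 0.034 35 [ 0.0032 -0.0008] 0.0015
side 1 neck at lip 154 [ 0.0056 -0.0016  0.0044  0.0221] 0.0013
 collar face z [0.1028 0.1039 0.1045 0.1054]
 collar face mid [ 0.003  -0.0033  0.1053] [0.0402 0.0376 0.005 ]
side 0 neck at lip 150 [ 0.0055 -0.001  -0.0006  0.0024] 0.0014
 collar face z [0.1025 0.1036 0.104  0.1048]
 collar face mid [ 0.0034 -0.0044  0.1049] [0.0395 0.0381 0.0049]
top 0 neck at lip 116 [ 0.0033 -0.0029 -0.0117  0.0574] 0.0025
 collar face z [0.1033 0.1046 0.1054 0.1096]
 collar face mid [ 0.0122 -0.0005  0.1059] [0.0168 0.0344 0.0052]
```

```bash
python3 - <<'E'
from seg import *
z=np.load('obs1.npz');P0=z['p'];R0=R.from_rotvec(z['o']).as_matrix()
o=r.get_obs();print(o['clock'],(R0.T@(o['tcp_pos']-P0)).round(4),o['contact_force'],o['qvel'].round(3))
T=P0+R0@np.array([.002,-.002,.05]); print(frm(T,R0))
E
```

```text
8.3 [ 0.0005  0.0004 -0.0004] [ 0.84538343  0.41611521 -1.1751187 ] [-0.006 -0.002 -0.01  -0.002 -0.001 -0.005 -0.002]
([0.0059, -0.0099, 0.2016], [0.0007, -0.0005, 0.0001])
```

Call:
{"method": "servo_tool", "body": {"commands": [[[0.004, -0.004, 0.02], [0, 0, 0]], [[0.008, -0.008, 0.05], [0, 0, 0]], [[0.008, -0.008, 0.08], [0, 0, 0]], [[0.008, -0.008, 0.1], [0, 0, 0]], [[0.008, -0.008, 0.1], [0, 0, 0]], [[0.008, -0.008, 0.1], [0, 0, 0]]]}}

```text
clock: 8.9
tcp_pos: [0.5321, 0.1732, 0.2966]
orientation: [1.688, 2.317, 0.475]
contact_force: [-0.2, -0.2, 0.2]
grip_width: 0.0204
gripper_force: 59.0
```

```bash
cat > st.py <<'E'
from seg import *
z=np.load('obs1.npz');P0=z['p'];R0=R.from_rotvec(z['o']).as_matrix()
o=r.get_obs();print(o['clock'],'rel mm',(R0.T@(o['tcp_pos']-P0)*1e3).round(2),'F tool',(R0.T@o['contact_force']).round(1),'M',(R0.T@o['moment']).round(2),'rot',(R.from_matrix(R0.T@R.from_rotvec(o['orientation']).as_matrix()).as_rotvec()).round(4),o['grip_width'])
E
python3 st.py
```

```text
8.9 rel mm [ 4.41 -1.65 25.15] F tool [-0.2 -0.1 -0.3] M [ 0.52 -0.04  0.02] rot [-0.0004  0.0016 -0.0031] 0.020362575609295896
```

Call:
{"method": "servo_tool", "body": {"commands": [[[-0.009, -0.001, 0.01], [0, 0, 0]], [[-0.009, -0.001, 0.02], [0, 0, 0]], [[-0.009, -0.001, 0.02], [0, 0, 0]], [[-0.009, -0.001, 0.02], [0, 0, 0]]]}}

```text
clock: 9.3
tcp_pos: [0.5344, 0.1716, 0.2921]
orientation: [1.688, 2.317, 0.476]
contact_force: [0.1, 0.5, -1.2]
grip_width: 0.02
gripper_force: 59.0
```

```bash
python3 st.py; python3 - <<'E'
from h import *
o=r.get_obs();np.savez('obs2.npz',p=o['tcp_pos'],o=o['orientation'])
p,d=r.grab_frame('side');np.savez('side2.npz',p=p,d=d)
cv2.imwrite('pics/near.png',cv2.resize(p[110:190,205:285],(560,560),interpolation=cv2.INTER_CUBIC)[:,:,::-1])
E
sed -e "s/obs1/obs2/;s/(('side',1).*/(('side',2),('side',0)):/;s/k==1/k==2/" -e 's/>.121)/>.09)/;s/<.170)/<.139)/;s/\.117\]/.086]/;s/>.09)&(L\[...,2\]<.115)/>.055)\&(L[...,2]<.09)/' rel.py > rel2.py; python3 rel2.py
```

```text
9.3 rel mm [ 2.22 -1.84 29.94] F tool [ 0.5 -0.3  1.2] M [ 0.49 -0.02 -0.01] rot [-0.0008  0.0019 -0.003 ] 0.01997644543952222
side stopper 0.002 22 [0.0025 0.0017] 0.0033
side stopper 0.034 34 [ 0.0034 -0.0002] 0.0011
side 2 neck at lip 157 [ 0.0034  0.0008 -0.0079  0.0053] 0.0017
 collar face z [0.0645 0.0741 0.0748 0.0758]
 collar face mid [ 0.0022 -0.0019  0.0713] [0.0403 0.0406 0.0135]
side 0 neck at lip 155 [ 0.0032  0.0009 -0.0064 -0.0025] 0.0014
 collar face z [0.0726 0.0737 0.0741 0.0748]
 collar face mid [ 0.001  -0.0026  0.075 ] [0.0395 0.0381 0.0048]
```

View pics/near.png

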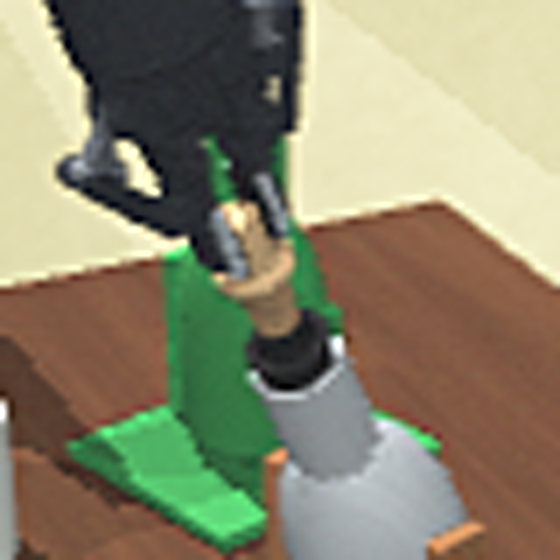

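The stopper axis and neck axis agree within about 1 mm (crop cork (280,320), collar (290,350)). Inserting.

Call:
{"method": "servo_tool", "body": {"commands": [[[0, 0, 0.02], [0, 0, 0]], [[0, 0, 0.04], [0, 0, 0]], [[0, 0, 0.06], [0, 0, 0]], [[0, 0, 0.08], [0, 0, 0]], [[0, 0, 0.088], [0, 0, 0]], [[0, 0, 0.088], [0, 0, 0]]]}}

```text
clock: 9.95
tcp_pos: [0.5425, 0.1742, 0.2713]
orientation: [1.688, 2.318, 0.475]
contact_force: [-0.2, -0.6, -1.0]
grip_width: 0.02
gripper_force: 59.0
```

```bash
python3 st.py
```

```text
9.95 rel mm [ 2.18 -2.12 52.4 ] F tool [-0.5 -0.8  0.8] M [ 0.49 -0.03 -0.02] rot [-0.      0.0016 -0.003 ] 0.020028909210861853
```

No contact and the foot is inside. On to just short of the flange touching.

Call:
{"method": "servo_tool", "body": {"commands": [[[0, 0, 0.015], [0, 0, 0]], [[0, 0, 0.03], [0, 0, 0]], [[0, 0, 0.045], [0, 0, 0]], [[0, 0, 0.06], [0, 0, 0]], [[0, 0, 0.064], [0, 0, 0]], [[0, 0, 0.064], [0, 0, 0]]]}}

```text
clock: 10.55
tcp_pos: [0.5485, 0.1762, 0.2569]
orientation: [1.688, 2.317, 0.475]
contact_force: [-0.9, 0.2, -0.4]
grip_width: 0.0198
gripper_force: 59.0
```

```bash
python3 st.py
```

```text
10.55 rel mm [ 2.24 -1.99 68.17] F tool [ 0.4 -0.9  0.1] M [ 0.44 -0.07 -0.04] rot [-0.0003  0.0017 -0.003 ] 0.019787226604314388
```

Call:
{"method": "servo_tool", "body": {"commands": [[[0, 0, 0.004], [0, 0, 0]], [[0, 0, 0.008], [0, 0, 0]], [[0, 0, 0.012], [0, 0, 0]], [[0, 0, 0.016], [0, 0, 0]], [[0, 0, 0.02], [0, 0, 0]], [[0, 0, 0.024], [0, 0, 0]], [[0, 0, 0.028], [0, 0, 0]]]}}

```text
clock: 11.25
tcp_pos: [0.5512, 0.1771, 0.251]
orientation: [1.688, 2.317, 0.476]
contact_force: [-4.4, -1.0, 4.7]
grip_width: 0.0202
gripper_force: 59.4
```

```bash
python3 st.py
```

```text
11.25 rel mm [ 2.31 -1.72 74.7 ] F tool [ 0.4 -2.3 -6.1] M [ 0.77 -0.03  0.  ] rot [-0.0009  0.0022 -0.0029] 0.02015465559012602
```

Call:
{"method": "servo_tool", "body": {"commands": [[[0, 0, 0.004], [0, 0, 0]], [[0, 0, 0.008], [0, 0, 0]], [[0, 0, 0.012], [0, 0, 0]], [[0, 0, 0.016], [0, 0, 0]]]}}

```text
clock: 11.65
tcp_pos: [0.5528, 0.1776, 0.2472]
orientation: [1.688, 2.317, 0.476]
contact_force: [-2.9, -0.9, 5.3]
grip_width: 0.0198
gripper_force: 59.4
```

```bash
python3 st.py
```

```text
11.65 rel mm [ 2.31 -1.65 78.81] F tool [ 0.1 -0.7 -6.1] M [ 0.7   0.03 -0.02] rot [-0.0011  0.0021 -0.0029] 0.019841126752541512
```

Call:
{"method": "servo_tool", "body": {"commands": [[[0, 0, 0.002], [0, 0, 0]], [[0, 0, 0.004], [0, 0, 0]], [[0, 0, 0.006], [0, 0, 0]]]}}

```text
clock: 11.95
tcp_pos: [0.5534, 0.1778, 0.2458]
orientation: [1.688, 2.317, 0.476]
contact_force: [-3.6, -1.8, 4.7]
grip_width: 0.0197
gripper_force: 59.5
```

Call:
{"method": "servo_tool", "body": {"commands": [[[0, 0, 0.002], [0, 0, 0]], [[0, 0, 0.004], [0, 0, 0]], [[0, 0, 0.006], [0, 0, 0]]]}}

```text
clock: 12.25
tcp_pos: [0.5538, 0.178, 0.2449]
orientation: [1.688, 2.317, 0.477]
contact_force: [-11.3, -3.1, 15.8]
grip_width: 0.0199
gripper_force: 61.0
```

Call:
{"method": "servo_tool", "body": {"commands": [[[0, 0, 0], [0, 0, 0]], [[0, 0, 0], [0, 0, 0]]]}}

```text
clock: 12.45
tcp_pos: [0.5538, 0.178, 0.245]
orientation: [1.688, 2.317, 0.477]
contact_force: [-7.8, -3.0, 10.6]
grip_width: 0.0197
gripper_force: 60.8
```

```bash
python3 st.py
```

```text
12.45 rel mm [ 2.33 -1.57 81.28] F tool [ -0.5  -3.5 -13.1] M [ 1.12  0.04 -0.04] rot [-0.0012  0.0025 -0.0027] 0.019653534672425067
```

Call:
{"method": "servo_tool", "body": {"commands": [[[0, 0, 0.0006], [0, 0, 0]], [[0, 0, 0.0006], [0, 0, 0]], [[0, 0, 0.0006], [0, 0, 0]], [[0, 0, 0.0006], [0, 0, 0]], [[0, 0, 0.0006], [0, 0, 0]]]}}

```text
clock: 12.95
tcp_pos: [0.5538, 0.178, 0.2449]
orientation: [1.688, 2.317, 0.477]
contact_force: [-10.2, -3.5, 12.8]
grip_width: 0.0198
gripper_force: 60.8
```

```bash
python3 st.py
```

```text
12.95 rel mm [ 2.36 -1.57 81.33] F tool [ -0.2  -4.8 -16. ] M [1.18 0.01 0.05] rot [-0.0012  0.0026 -0.0027] 0.01980808491716067
```

Call:
{"method": "servo_tool", "body": {"commands": [[[0, 0, 0], [0, 0, 0]], [[0, 0, 0], [0, 0, 0]], [[0, 0, 0], [0, 0, 0]], [[0, 0, 0], [0, 0, 0]], [[0, 0, 0], [0, 0, 0]]]}}

```text
clock: 13.45
tcp_pos: [0.5538, 0.1779, 0.2449]
orientation: [1.688, 2.317, 0.477]
contact_force: [-10.2, -2.9, 12.0]
grip_width: 0.0196
gripper_force: 60.8
```

Call:
{"method": "servo_tool", "body": {"commands": [[[0, 0, 0], [0, 0, 0]], [[0, 0, 0], [0, 0, 0]], [[0, 0, 0], [0, 0, 0]], [[0, 0, 0], [0, 0, 0]]], "claw": 0.5}}

```text
clock: 13.85
tcp_pos: [0.5539, 0.178, 0.2439]
orientation: [1.688, 2.317, 0.475]
contact_force: [0.2, 1.0, 0.0]
grip_width: 0.0428
gripper_force: 0.0
```

```bash
python3 st.py
```

```text
13.85 rel mm [ 2.31 -1.88 82.32] F tool [0.9 0.4 0.1] M [ 0.44 -0.   -0.01] rot [-0.0006  0.0017 -0.0031] 0.04282194270097138
```

Released cleanly. Now withdrawing along the axis.

Call:
{"method": "servo_tool", "body": {"commands": [[[0, 0, -0.05], [0, 0, 0]], [[0, 0, -0.15], [0, 0, 0]], [[0, 0, -0.3], [0, 0, 0]], [[0, 0, -0.45], [0, 0, 0]], [[0, 0, -0.5], [0, 0, 0]], [[0, 0, -0.5], [0, 0, 0]]]}}

```text
clock: 14.45
tcp_pos: [0.5075, 0.1629, 0.3617]
orientation: [1.687, 2.315, 0.483]
contact_force: [0.4, -0.4, 0.7]
grip_width: 0.0426
gripper_force: 0.0
```

```bash
python3 st.py; python3 - <<'E'
from h import *
p,d=r.grab_frame('side');np.savez('side3.npz',p=p,d=d)
A=cv2.resize(p[120:210,210:290],(480,540),interpolation=cv2.INTER_CUBIC)
B=cv2.resize(p[100:340,170:310],(315,540),interpolation=cv2.INTER_CUBIC)
cv2.imwrite('pics/end.png',np.hstack([A,B])[:,:,::-1])
# seat check in tool frame, neck direction
z=np.load('obs1.npz');L=(cloud('side',d)-z['p'])@R.from_rotvec(z['o']).as_matrix()
rad=np.hypot(L[...,0]-.003,L[...,1]+.0);hsv=cv2.cvtColor(p,cv2.COLOR_RGB2HSV).astype(int)
m=(d>0)&(rad<.026)&(L[...,2]>.06)&(L[...,2]<.13)
Q=L[m];c=p[m].astype(int);w=(c[:,0]-c[:,2]>30)&(c[:,0]>110);k=c.max(1)<75
for nm,s in(('wood',w),('black',k)):print(nm,s.sum(),np.percentile(Q[s][:,2],[1,10,50,90,99]).round(4))
f=Q[w];f=f[(f[:,2]>.096)];print(len(f),'flange plane slope',np.linalg.lstsq(np.c_[f[:,:2],np.ones(len(f))],f[:,2],rcond=None)[0].round(3))
E
```

```text
14.45 rel mm [  2.12  -0.5  -45.15] F tool [-0.5  0.5 -0.5] M [ 0.43 -0.    0.01] rot [-0.0054  0.0039 -0.0024] 0.04256602698572391
wood 109 [0.0767 0.0789 0.0978 0.1091 0.1216]
black 20 [0.1095 0.1106 0.1136 0.1172 0.1202]
60 flange plane slope [0.008 0.064 0.107]
```

View pics/end.png

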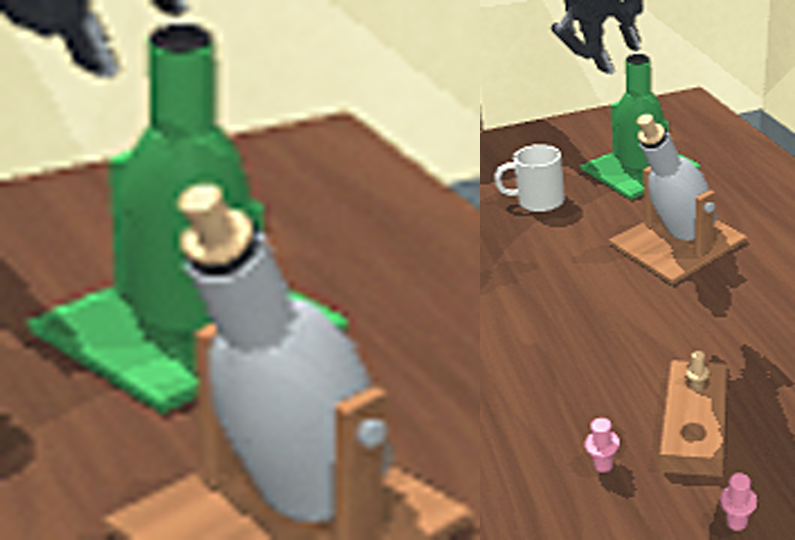

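The stopper is in the collar with its flange flat on it (left crop, about (218,240)). The collar slid about 7.5 mm to a hard stop, and the flask, the small stopper and the other objects in view look unmoved. Handing in.

```bash
python3 -c "
from bench import r
print(r.hand_in())"
```

```text
the job is handed in; nothing more can be done
None
```

The larger cork stopper is seated in the flask's collar, which slid about 7.5 mm to the ledge; I held it there at about 15 N, let go, and handed the job in at about 14.5 s.

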